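Unlatch the shop's counter strongbox

TASK

Open the strongbox on the shop counter: press the red release button on its lid, gently, only until the yellow T-handle pops up, then turn the handle anticlockwise until the lid comes unlatched and springs ajar. Let go and leave the lid ajar with the handle still up and turned; do not lean hard on the button or on the metal surround, and leave the groceries beside the box where they stand.

Things in the scene. Friction and masses are not known exactly. Their poses are not given: they have to be found in the camera images.
- strongbox: teal steel strongbox fixed on the counter, 300 (x) x 300 (y) x 130 mm high without its 12 mm lid; origin under the centre of its bottom, z up, x towards the lid's hinge side, -x towards its front. The latch axis stands 75 mm in front of the centre (box x = -75 mm, y = 0); the closed lid's top is 142 mm above the counter
- lid (a joint): lid angle, rad, 0 closed; hinged along the box's far upper edge (box x = +150 mm). A spring lifts it by itself to about 0.25 (its stop) as soon as it is unlatched and nothing holds it down
- lid_front (a point): middle of the lid's front upper edge (box x = -150 mm); z up when closed
- surround: aluminium surround screwed on the lid round the handle, rim 16 mm above the lid's top, 46 mm across (box x) and 112 mm long (box y), with a recess 22 x 100 mm for the bar; beyond its +y end a 10 mm high block of 46 x 56 mm carries the button. Origin on the latch axis at the lid's top surface, axes as the box's
- button: red round push button, 28 mm across, its flat top 30 mm above the lid's top (20 mm above its block), 85 mm to the +y side of the latch axis; origin at the centre of its flat top, which goes down along -z. Spring: about 2 N at first touch, 0.3 N more per mm, and some friction. The catch lets the handle go at a depth that differs from box to box, anywhere from 2.5 to 13 mm, and about 1.3 mm deeper the button meets a stiff stop. More than 15 N on it damages it
- handle (a joint): how far the T-handle has come up, m: 0 stowed flush with the surround, 0.020 fully popped up (sprung; it can be pushed down again by some 3 to 6 N)
- latch (a joint): turn of the handle, rad: 0 as stowed, growing anticlockwise seen from above, end stop at 1.5; stays where it is left. It takes about 0.1 to 0.4 N m. It cannot turn while stowed. The lid comes free somewhere between 0.8 and 1.2
- handle_mid (a point): centre of the top of the T-handle's yellow bar, on the latch axis; the bar is 90 mm long, 14 mm wide and 14 mm high, on a 12 mm stem. Its axes turn with the handle: y along the bar, z up. Stowed, the bar's top is flush with the rim; popped up, the bar's underside is 6 mm above the rim
- handle_end (a point): middle of the top edge of the bar's end that points at the button when stowed, 45 mm from handle_mid
- jam_jar: dark red jar with green cap, 66 mm across, 105 mm high, standing beside the box; origin under its centre
- spread_tub: cream tub with green cap, 72 mm across, 85 mm high, beside the box; origin under its centre
- fish_can: flat blue and steel can, 68 mm across, 40 mm high, beside the box; origin under its centre

How it is judged:
On the way, in this order (a step that is already met when the one before it is completed fails the run):
1. the T-handle has popped up, unturned (value of joint handle above 0.015 m and value of joint latch below 0.15 rad), for 0.2 s.
2. the popped-up handle is turned anticlockwise (value of joint latch above 0.6 rad and value of joint handle above 0.008 m), for 0.1 s.
At the end, for the whole second after the job is handed in: the lid stands ajar (over 0.15 rad) and still, the handle is popped up (over 15 mm) and left turned (over 0.5 rad), the three groceries within 30 mm of where they stood (value of joint lid above 0.15 rad and value of joint handle above 0.015 m and value of joint latch above 0.5 rad and velocity of joint lid between -0.1 and 0.1 rad/s and distance of each of jam_jar, spread_tub, fish_can from where it was at the start of the episode below 0.03 m); the robot touches nothing.
It fails at once if the button is pressed with more than 15 N (contact force between anything else and button above 15 N).
It fails at once if the surround is leaned on with more than 22 N (contact force between anything else and surround above 22 N).
It fails at once if a grocery is tipped or moved (angle between any of jam_jar, spread_tub, fish_can's own z axis and vertical above 0.4 rad or distance of any of jam_jar, spread_tub, fish_can from where it was at the start of the episode above 0.03 m).
It also fails if it takes over 48 s, if anything falls off the work surface, if the arm or the gripper's body presses on something with over 40 N, if the wrist force passes 120 N, or if a joint passes its speed limit or range.

ROBOT

A 6-joint arm with a two-finger parallel gripper is mounted at the origin on the work surface. World frame = base frame: x ahead of the robot, y to its left, z up, the work surface at z = 0. Lengths are in m, angles in rad, forces in N, time in s.
With the tool pointing down it reaches from about 0.375 to 0.75 m from the base axis. Payload 9 kg.
Tool frame: the origin (TCP) lies on the mounting face of the last link; the fingertips stand 173 mm ahead of it and the grasp point (between the pads) lies 155 mm ahead of it; y points along the fingers, x is the direction in which the jaws open and shut, and the axes are right-handed (so a half turn about y gives the same grasp; the last joint's range is limited). The gripper opens to 85 mm and grips with 20 to 120 N. Pads are 22 mm wide; open, the fingers measure 114 mm over their backs; the gripper's body (76 mm by 85 mm) begins 54 mm behind the grasp point. The pads swing forward as they close: fully open they stand 13 mm farther back than shut.
Start: joints at [0.962, 0.104, 0.097, 1.564, 0, 1.353], TCP at [0.229, 0.555, 0.405] pointing down, gripper open.
Joint ranges: [-2.99, 2.99], [-0.84, 1.86], [-1.1, 1.16], [-1.84, 2.11], [-1.51, 1.56], [-3.14, 3.14]. Speed limits (rad/s): [2.22, 2.22, 2.57, 3.14, 3.14, 3.14].

INTERFACE

Orientations are given as a unit quaternion [w, x, y, z].
In Python, from bench import state, grab_frame, calibration, close_job gives the robot as it stands.
- The arm moves only by the tool apply_moves, never from a script. Its argument "targets" is a list of rows, each a list of 6 numbers: the shift along the tool's x, y, z in cm, then the turn, a rotation vector about the tool's x, y, z in degrees. In form: [[dx, dy, dz, wx, wy, wz], ...]. A call has 1 to 5 rows; each row shifts and turns the commanded pose from where the row before left it, along the tool's axes as they then stand; what a row does not reach is not made up. A row lasts 1/12 s, in which the tool goes at most 41.7 mm and 7.16 degrees, less where a joint would pass 70% of its speed; a pose out of reach is approached as far as the arm can. A call is refused whole if a number of a shift passes 4.17 or a number of a turn 7.16, either way. A call with a gripper value outside its range is refused whole. "gripper" is the closure in counts, from 0 (fully open) to 255 (shut), set as the call begins (left out, the last holds). The fingers move at their own pace and stop on an object; "force" is the grip in N (left out, the last holds). Time passes only in rows, so rows that do not move let the fingers close. It gives the time, the measured TCP pose, the force and the opening at its end, in the units of the state.
- state(): the state, without advancing time (a new reading comes with each control period).
- grab_frame(name): name is "scene" or "side" or "wrist"; returns (picture, depth): 400x640x3 uint8, red, green, blue; 400x640 float32, m along the optical axis (not along the pixel's ray), 0 where there is no reading.
- calibration(name): a dict with "camera_matrix" (3x3 intrinsics, pixels), "world_to_cam" (4x4, takes a point from world to camera coordinates). Camera axes: x right, y up, looking along -z (the intrinsics and any distortion apply to the point x, -y, -z); pixel columns grow to the right and rows downward; lengths in m; the calibration is good to about 2 mm. The wrist camera is an equidistant fisheye: a pixel r from the principal point sees the ray r / f radians off the axis. A picture is of the moment at which its call begins: read the wrist's pose just before it. calibration takes no time and is no camera call; for the wrist camera it gives the pose at the moment of the call.
- close_job(): hands the job in, once; it reports no verdict.
The state is a dict: "time_s": time; "qpos": joint angles; "joint_vel": joint speeds; "joint_efforts": joint torques, N m; "position": TCP position; "eef_rot": TCP orientation; "ft_force": force on the tool from outside, world axes, zero at the start; "moment": the same for the moment, N m; "opening": finger opening in m.
Only numpy, scipy, OpenCV 4.12 (cv2) and the standard library are available. Lean on these libraries where they do the work, as an engineer would, in place of code of your own. Each camera call takes 0.05 s, during which the arm holds its last target.

## Working session

There is one attempt and no reset: what is moved stays moved. The work goes in short steps, Python scripts to look and compute and a tool call to move; the robot and the scene stay as the last step left them, time stands still between calls to the robot, and variables do not carry over. Pictures are saved under pics/ and viewed, and the job is handed in when it is done.

Besides the shell and the picture viewer there is one more tool, called after "Emit:" by a JSON object that holds its "fn" and its "kwargs", one argument or row to a line. apply_moves: Moves the arm, as the interface text tells. Its arguments: {"type":"object","properties":{"targets":{"type":"array"},"gripper":{"type":"number"},"force":{"type":"number"}},"required":["targets"]}

```bash
ls; mkdir -p pics
python3 - <<'E'
from bench import *
import cv2,numpy as np
print(state())
for n in ["scene","side","wrist"]:
    c=calibration(n); print(n,c)
    p,d=grab_frame(n); cv2.imwrite(f"pics/{n}0.png",p[:,:,::-1]); np.save(f"pics/{n}0d.npy",d); np.save(f"pics/{n}0p.npy",p)
E
```

```text
pics
{'time_s': 0.0, 'qpos': array([ 9.62298257e-01,  1.04689066e-01,  9.64518403e-02,  1.56388300e+00,
       -2.59831844e-05,  1.35307725e+00]), 'joint_vel': array([ 0.00095376, -0.00024014, -0.00152985,  0.00057817, -0.00149117,
        0.00070059]), 'joint_efforts': array([-1.58953462e-03, -5.56948006e+01,  5.03640711e+01,  1.79864047e-02,
       -2.91867473e-04, -8.07334466e-08]), 'position': array([0.22848697, 0.55467471, 0.40391857]), 'eef_rot': array([-0.58738143,  0.58773906,  0.392979  , -0.39384433]), 'ft_force': array([-0.01858782,  0.29749894, -0.35553111]), 'moment': array([-0.00113512, -0.01387573, -0.02251311]), 'opening': 0.08552500086300018}
scene {'camera_matrix': array([[392.20433247,   0.        , 320.47234071],
       [  0.        , 392.20433247, 195.52464924],
       [  0.        ,   0.        ,   1.        ]]), 'world_to_cam': array([[ 0.57325926,  0.81924671, -0.01444493, -0.3550215 ],
       [-0.66410448,  0.47488176,  0.57745351,  0.31660958],
       [ 0.47993652, -0.32143763,  0.81629577, -1.22605385],
       [ 0.        ,  0.        ,  0.        ,  1.    
[... 189 characters left out ...]
orld_to_cam': array([[-0.70469655, -0.70946299, -0.00806468,  0.41428072],
       [ 0.45521055, -0.4608126 ,  0.76186292, -0.33536929],
       [-0.54422985,  0.53321104,  0.64768808, -0.54438315],
       [ 0.        ,  0.        ,  0.        ,  1.        ]])}
wrist {'camera_matrix': array([[309.70691629,   0.        , 323.29514998],
       [  0.        , 309.70691629, 203.1244148 ],
       [  0.        ,   0.        ,   1.        ]]), 'world_to_cam': array([[ 0.38072674,  0.92468589, -0.00177607, -0.59839295],
       [-0.89334934,  0.36732719, -0.25883911,  0.03445122],
       [-0.23869248,  0.10013363,  0.96591882, -0.37782025],
       [ 0.        ,  0.        ,  0.        ,  1.        ]])}
```

View pics/scene0.png

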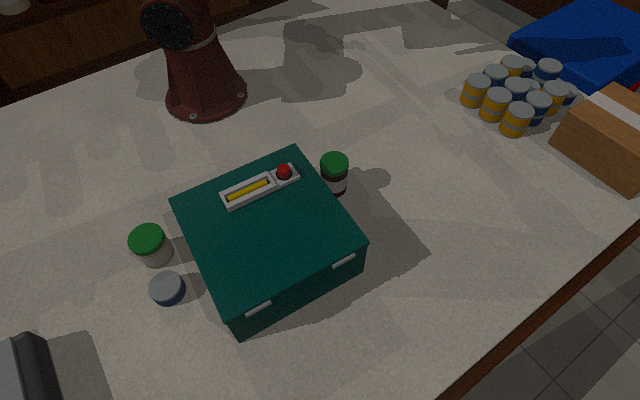

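View pics/side0.png

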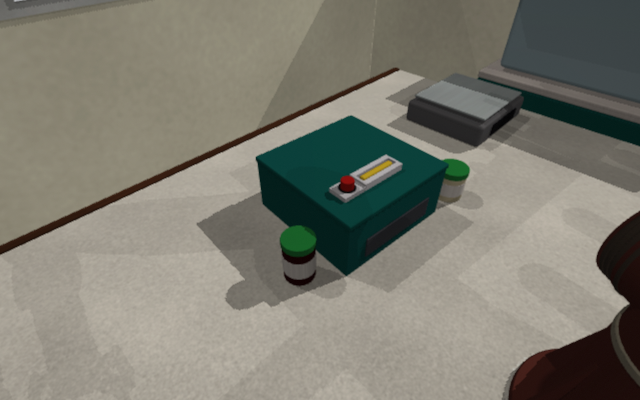

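View pics/wrist0.png

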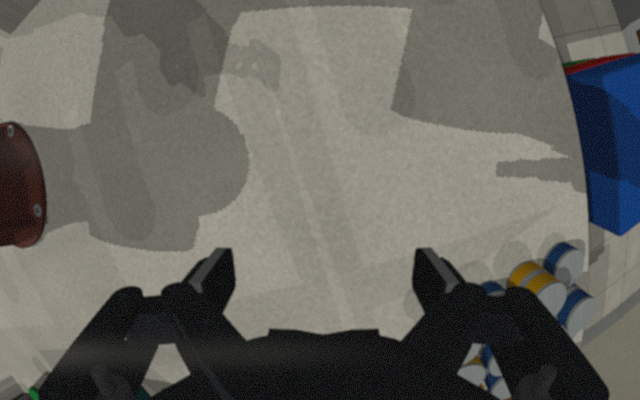

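Scene: button at about (284,172), yellow bar at (248,190). Side: button (347,184), bar (378,170). The jar is beside the button's side; the tub and can are on the other side. Next I measure by rays.

```bash
cat > h.py <<'E'
import numpy as np,cv2
from bench import *
def ray(n,u,v,cal=None):
    c=cal or calibration(n);K=c["camera_matrix"];M=c["world_to_cam"]
    x=(u-K[0,2])/K[0,0];y=(v-K[1,2])/K[1,1]
    if n=="wrist":
        r=np.hypot(x,y); s=np.sin(r)/r if r>1e-9 else 1
        d=np.array([x*s,-y*s,-np.cos(r)])
    else: d=np.array([x,-y,-1.])
    R=M[:3,:3];o=-R.T@M[:3,3]
    return o,R.T@d/np.linalg.norm(d)
def onz(n,u,v,z,cal=None):
    o,d=ray(n,u,v,cal);return o+d*(z-o[2])/d[2]
def tri(a,b):
    (o1,d1),(o2,d2)=a,b
    t=np.linalg.lstsq(np.c_[d1,-d2],o2-o1,rcond=None)[0]
    p,q=o1+t[0]*d1,o2+t[1]*d2
    return (p+q)/2,np.linalg.norm(p-q)
def mask(p,c,roi=None):
    h=cv2.cvtColor(p,cv2.COLOR_RGB2HSV)
    if c=="red": m=cv2.inRange(h,(0,150,80),(8,255,255))|cv2.inRange(h,(172,150,80),(180,255,255))
    if c=="yellow": m=cv2.inRange(h,(20,130,80),(35,255,255))
    if c=="green": m=cv2.inRange(h,(50,150,50),(72,255,255))
    if c=="teal": m=cv2.inRange(h,(78,150,20),(98,255,255))
    if roi:
        z=np.zeros_like(m);u0,v0,u1,v1=roi;z[v0:v1,u0:u1]=m[v0:v1,u0:u1];m=z
    return m
E
python3 - <<'E'
from h import *
R={"scene":(160,130,380,340),"side":(250,110,470,280)}
cc={}
for n in R:
    p=np.load(f"pics/{n}0p.npy")
    for c in ["red","yellow"]:
        m=mask(p,c,R[n]);k,l,s,ce=cv2.connectedComponentsWithStats(m)
        i=1+np.argmax(s[1:,4]);cc[n,c]=ce[i];print(n,c,s[i],ce[i])
        if c=="yellow":
            pts=cv2.findNonZero((l==i).astype(np.uint8));print("rect",cv2.boxPoints(cv2.minAreaRect(pts)).tolist())
            b=cv2.boxPoints(cv2.minAreaRect(pts)); 
            print([onz(n,*q,.158).round(4).tolist() for q in b])
            print("mid",onz(n,*ce[i],.158))
        else: print("btn",onz(n,*ce[i],.167))
for c in["red","yellow"]: print(c,tri(ray("scene",*cc["scene",c]),ray("side",*cc["side",c])))
for n in R:
    p=np.load(f"pics/{n}0p.npy");d=np.load(f"pics/{n}0d.npy")
    m=mask(p,"green",(100,130,480,280));k,l,s,ce=cv2.connectedComponentsWithStats(m)
    for i in range(1,k):
        if s[i,4]>50: print(n,"cap",ce[i],[onz(n,*ce[i],z).round(3) for z in(.1,.08)])
    m=mask(p,"teal",(160,130,480,345));cn=max(cv2.findContours(m,0,2)[0],key=cv2.contourArea)
    print(n,"teal poly",cv2.approxPolyDP(cn,6,True)[:,0].tolist())
E
```

```text
scene red [277 164  13  13 101] [282.65346535 168.34653465]
btn [ 0.51775255 -0.02410001  0.167     ]
scene yellow [227 179  41  22 229] [246.90829694 189.3231441 ]
rect [[226.32638549804688, 195.50311279296875], [265.2037353515625, 178.00830078125], [267.6174621582031, 183.37213134765625], [228.7401123046875, 200.866943359375]]
[[0.5046, -0.153, 0.158], [0.5119, -0.0649, 0.158], [0.5272, -0.068, 0.158], [0.5195, -0.1552, 0.158]]
mid [ 0.51543921 -0.11091193  0.158     ]
side red [341 176  14  13 105] [347.44761905 180.31428571]
btn [ 0.51976266 -0.0262497   0.167     ]
side yellow [360 160  32  20 179] [375.53072626 169.70391061]
rect [[359.3846740722656, 175.923095703125], [389.2154235839844, 158.876953125], [391.8000183105469, 163.4000244140625], [361.9692687988281, 180.4461669921875]]
[[0.5198, -0.0635, 0.158], [0.5137, -0.1556, 0.158], [0.4996, -0.1456, 0.158], [0.5064, -0.0555, 0.158]]
mid [ 0.5099194  -0.10348912  0.158     ]
red (array([ 0.51867281, -0.02468853,  0.16838446]), np.float64(0.00029360217313687003))
yellow (array([ 0.51300513, -0.10943924,  0.15372243]), np.float
[... 172 characters left out ...]
0.458, -0.333,  0.1  ]), array([ 0.443, -0.335,  0.08 ])]
scene teal poly [[295, 144], [168, 199], [225, 323], [269, 298], [273, 310], [258, 313], [273, 311], [271, 324], [282, 309], [285, 316], [328, 291], [327, 284], [330, 290], [333, 275], [342, 283], [342, 265], [352, 277], [355, 267], [333, 271], [332, 263], [354, 249], [365, 255], [360, 248], [368, 240]]
side cap [456.14213198 169.59137056] [array([ 0.423, -0.303,  0.1  ]), array([ 0.434, -0.332,  0.08 ])]
side cap [298.21419676 239.14072229] [array([0.521, 0.108, 0.1  ]), array([0.535, 0.095, 0.08 ])]
side teal poly [[446, 163], [379, 130], [318, 130], [256, 157], [263, 203], [287, 224], [310, 227], [316, 248], [345, 274], [433, 211]]
```

```bash
cat >> h.py <<'E'
from scipy.spatial.transform import Rotation as Ro
def pose():
    s=state();q=s["eef_rot"];return s,np.array(s["position"]),Ro.from_quat([q[1],q[2],q[3],q[0]])
def plan(target,xdir,nrows=None):
    """remaining shift/turn to reach TCP target, tool down, tool x along xdir (deg)"""
    s,p,R=pose();a=np.radians(xdir);x=np.array([np.cos(a),np.sin(a),0]);z=np.array([0,0,-1.])
    T=Ro.from_matrix(np.c_[x,np.cross(z,x),z]);w=(R.inv()*T).as_rotvec(degrees=True)
    D=np.array(target)-p
    n=nrows or max(1,int(np.ceil(max(np.abs(w).max()/7,np.linalg.norm(D)*100/4))))
    print("world D mm",(D*1000).round(1),"tool w deg",w.round(2),"tool cm",(R.inv().apply(D)*100).round(2),"n",n)
    r=Ro.from_rotvec(w/n,degrees=True);C=R
    for i in range(n):
        print((C.inv().apply(D/n)*100).round(2).tolist()+(w/n).round(2).tolist());C=C*r
def show():
    s,p,R=pose();m=R.as_matrix()
    print("t",round(s["time_s"],3),"tcp",p.round(4),"xdir",np.degrees(np.arctan2(m[1,0],m[0,0])).round(2),"z",m[:,2].round(3),"q",s["qpos"].round(3),"F",np.array(s["ft_force"]).round(2),"M",np.array(s["moment"]).round(2),"op",round(s["opening"],4))
E
python3 -c "
from h import *
show()
plan([.518,-.026,.405],-4.3)
plan([.518,-.026,.405],175.7)
"
```

```text
t 0.15 tcp [0.2285 0.5547 0.4041] xdir 67.61 z [-0.925  0.381  0.   ] q [ 0.962  0.105  0.097  1.564 -0.     1.353] F [-0.22 -0.    0.28] M [-0.02  0.    0.  ] op 0.0852
world D mm [ 289.5 -580.7    0.9] tool w deg [-76.88  55.82  55.73] tool cm [-42.67  -0.06 -48.89] n 17
[-2.51, -0.0, -2.88, -4.52, 3.28, 3.28]
[-2.33, 0.37, -3.0, -4.52, 3.28, 3.28]
[-2.12, 0.74, -3.08, -4.52, 3.28, 3.28]
[-1.89, 1.1, -3.13, -4.52, 3.28, 3.28]
[-1.64, 1.44, -3.13, -4.52, 3.28, 3.28]
[-1.37, 1.78, -3.09, -4.52, 3.28, 3.28]
[-1.09, 2.09, -3.01, -4.52, 3.28, 3.28]
[-0.79, 2.37, -2.88, -4.52, 3.28, 3.28]
[-0.49, 2.63, -2.72, -4.52, 3.28, 3.28]
[-0.18, 2.86, -2.52, -4.52, 3.28, 3.28]
[0.13, 3.05, -2.29, -4.52, 3.28, 3.28]
[0.43, 3.2, -2.03, -4.52, 3.28, 3.28]
[0.73, 3.32, -1.74, -4.52, 3.28, 3.28]
[1.01, 3.39, -1.42, -4.52, 3.28, 3.28]
[1.28, 3.43, -1.09, -4.52, 3.28, 3.28]
[1.53, 3.42, -0.74, -4.52, 3.28, 3.28]
[1.75, 3.37, -0.37, -4.52, 3.28, 3.28]
world D mm [ 289.5 -580.7    0.9] tool w deg [-59.81 -82.38 -82.42] tool cm [-42.67  -0.06 -48.89] n 17
[-2.51, -0.0, -2.88, -3.52, -4.85, -4.85]
[-2.74, -0.06, -2.66, -3.52, -4.85, -4.85]
[-2.95, -0.14, -2.42, -3.52, -4.85, -4.85]
[-3.13, -0.26, -2.18, -3.52, -4.85, -4.85]
[-3.27, -0.4, -1.92, -3.52, -4.85, -4.85]
[-3.38, -0.57, -1.67, -3.52, -4.85, -4.85]
[-3.46, -0.77, -1.42, -3.52, -4.85, -4.85]
[-3.49, -0.98, -1.18, -3.52, -4.85, -4.85]
[-3.49, -1.21, -0.96, -3.52, -4.85, -4.85]
[-3.45, -1.45, -0.74, -3.52, -4.85, -4.85]
[-3.37, -1.7, -0.55, -3.52, -4.85, -4.85]
[-3.26, -1.96, -0.38, -3.52, -4.85, -4.85]
[-3.11, -2.21, -0.24, -3.52, -4.85, -4.85]
[-2.92, -2.45, -0.13, -3.52, -4.85, -4.85]
[-2.71, -2.68, -0.05, -3.52, -4.85, -4.85]
[-2.48, -2.9, -0.0, -3.52, -4.85, -4.85]
[-2.22, -3.1, 0.01, -3.52, -4.85, -4.85]
```

```bash
sed -i 's/z=np.array(\[0,0,-1.\])/y=np.array([0,0,-1.])/; s/np.c_\[x,np.cross(z,x),z\]/np.c_[x,y,np.cross(x,y)]/; s/"z",m\[:,2\]/"ydir",m[:,1]/' h.py
python3 -c "
from h import *
show()
plan([.518,-.026,.405],-4.3)
"
```

```text
t 0.15 tcp [0.2285 0.5547 0.4041] xdir 67.61 ydir [-0.001 -0.001 -1.   ] q [ 0.962  0.105  0.097  1.564 -0.     1.353] F [-0.22 -0.    0.28] M [-0.02  0.    0.  ] op 0.0852
world D mm [ 289.5 -580.7    0.9] tool w deg [ 2.000e-02  7.191e+01 -5.000e-02] tool cm [-42.67  -0.06 -48.89] n 17
[-2.51, -0.0, -2.88, 0.0, 4.23, -0.0]
[-2.29, -0.0, -3.05, 0.0, 4.23, -0.0]
[-2.06, -0.0, -3.21, 0.0, 4.23, -0.0]
[-1.82, -0.0, -3.36, 0.0, 4.23, -0.0]
[-1.56, -0.0, -3.48, 0.0, 4.23, -0.0]
[-1.3, -0.0, -3.59, 0.0, 4.23, -0.0]
[-1.03, -0.0, -3.67, 0.0, 4.23, -0.0]
[-0.76, -0.0, -3.74, 0.0, 4.23, -0.0]
[-0.48, -0.0, -3.79, 0.0, 4.23, -0.0]
[-0.2, -0.0, -3.81, 0.0, 4.23, -0.0]
[0.08, -0.01, -3.82, 0.0, 4.23, -0.0]
[0.36, -0.01, -3.8, 0.0, 4.23, -0.0]
[0.64, -0.01, -3.76, 0.0, 4.23, -0.0]
[0.92, -0.01, -3.71, 0.0, 4.23, -0.0]
[1.19, -0.01, -3.63, 0.0, 4.23, -0.0]
[1.45, -0.01, -3.53, 0.0, 4.23, -0.0]
[1.71, -0.01, -3.41, 0.0, 4.23, -0.0]
```

Emit:
{"fn": "apply_moves", "kwargs": {
  "targets": [
    [-2.5,0,-2.9,0,4.2,0],
    [-2.3,0,-3.0,0,4.2,0],
    [-2.1,0,-3.2,0,4.2,0],
    [-1.8,0,-3.4,0,4.2,0],
    [-1.6,0,-3.5,0,4.2,0]
  ],
  "gripper": 255,
  "force": 20
}}

```text
time_s: 0.57
position: [0.3139, 0.3819, 0.4044]
eef_rot: [-0.65, 0.65, 0.279, -0.279]
ft_force: [1.1, 0.1, 1.1]
opening: 0.0253
```

Emit:
{"fn": "apply_moves", "kwargs": {
  "targets": [
    [-1.3,0,-3.6,0,4.2,0],
    [-1.0,0,-3.7,0,4.2,0],
    [-0.8,0,-3.7,0,4.2,0],
    [-0.5,0,-3.8,0,4.2,0],
    [-0.2,0,-3.8,0,4.2,0]
  ]
}}

```text
time_s: 0.98
position: [0.3996, 0.2112, 0.4047]
eef_rot: [0.69, -0.69, -0.156, 0.155]
ft_force: [0.5, 1.0, 0.2]
opening: 0.0
```

```bash
python3 -c "
from h import *
show()
plan([.518,-.026,.405],-4.3)
"
```

```text
t 0.983 tcp [0.3996 0.2112 0.4047] xdir 25.41 ydir [ 0.  0. -1.] q [ 0.195 -0.352 -0.325  1.598  0.     1.323] F [0.5  0.98 0.18] M [ 0.   -0.03  0.01] op 0.0
world D mm [ 118.4 -237.2    0.3] tool w deg [-0.000e+00  2.971e+01  2.000e-02] tool cm [  0.52  -0.03 -26.5 ] n 7
[0.07, -0.0, -3.79, -0.0, 4.24, 0.0]
[0.35, -0.0, -3.77, -0.0, 4.24, 0.0]
[0.63, -0.0, -3.73, -0.0, 4.24, 0.0]
[0.91, -0.0, -3.68, -0.0, 4.24, 0.0]
[1.18, -0.0, -3.6, -0.0, 4.24, 0.0]
[1.44, -0.0, -3.5, -0.0, 4.24, 0.0]
[1.69, -0.0, -3.39, -0.0, 4.24, 0.0]
```

Emit:
{"fn": "apply_moves", "kwargs": {
  "targets": [
    [0.1,0,-3.8,0,4.2,0],
    [0.35,0,-3.8,0,4.2,0],
    [0.6,0,-3.7,0,4.2,0],
    [0.9,0,-3.7,0,4.2,0],
    [1.2,0,-3.6,0,4.2,0]
  ]
}}

```text
time_s: 1.4
position: [0.4853, 0.0417, 0.4047]
eef_rot: [0.707, -0.707, -0.027, 0.027]
ft_force: [0.8, 0.6, -0.5]
opening: 0.0002
```

Emit:
{"fn": "apply_moves", "kwargs": {
  "targets": [
    [1.4,0,-3.5,0,4.2,0],
    [1.7,0,-3.4,0,4.5,0]
  ]
}}

```text
time_s: 1.57
position: [0.5193, -0.0259, 0.4045]
eef_rot: [0.707, -0.707, 0.027, -0.027]
ft_force: [0.4, -0.5, 0.1]
opening: 0.0002
```

```bash
python3 -c "
from h import *
show()
p,d=grab_frame('scene');cv2.imwrite('pics/s1.png',p[:,:,::-1])
c=calibration('wrist')
p,d=grab_frame('wrist');cv2.imwrite('pics/w1.png',p[:,:,::-1]);np.save('pics/w1.npy',p)
np.savez('pics/w1c.npz',**c)
"
```

```text
t 1.567 tcp [ 0.5193 -0.0259  0.4045] xdir -4.31 ydir [-0.  0. -1.] q [-0.302 -0.14  -0.145  1.566  0.     1.344] F [ 0.43 -0.46  0.1 ] M [ 0.08 -0.07 -0.02] op 0.0002
```

View pics/w1.png

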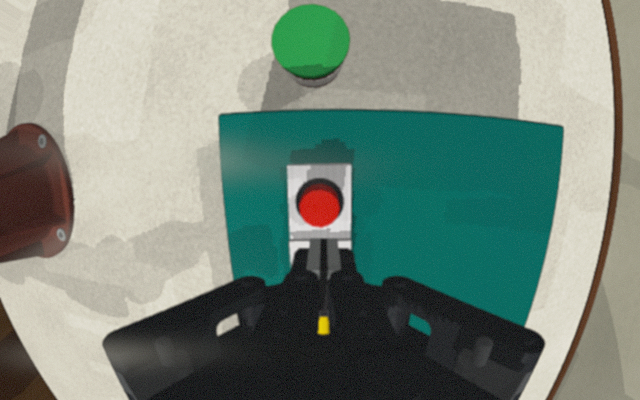

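View pics/s1.png

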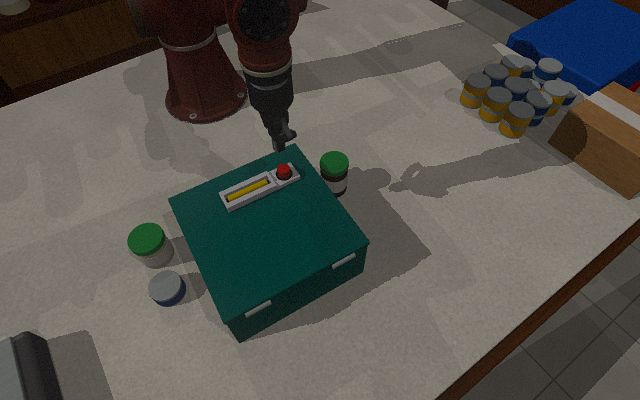

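The wrist view shows the button at about (320,206), the box nicely aligned with the picture, fingers closed below it.

Run:
```python
from h import *
c=dict(np.load('pics/w1c.npz'));p=np.load('pics/w1.npy')
m=mask(p,'red',(250,150,400,260));k,l,s,ce=cv2.connectedComponentsWithStats(m);i=1+np.argmax(s[1:,4]);print(s[i],ce[i])
cn=max(cv2.findContours(m,0,2)[0],key=cv2.contourArea);e=cv2.fitEllipse(cn);print(e)
print(onz('wrist',*ce[i],.172,c), onz('wrist',*e[0],.172,c))
for u in(s[i][0],s[i][0]+s[i][2]): print(onz('wrist',u,ce[i][1],.172,c))
for v in(s[i][1],s[i][1]+s[i][3]): print(onz('wrist',ce[i][0],v,.172,c))
# box edges
for q in[(219,115),(562,127)]: print('corner',onz('wrist',*q,.142,c))
for q in[(288,164),(352,164),(290,238)]: print('block',onz('wrist',*q,.152,c))
m=mask(p,'yellow',(290,300,350,350));print(cv2.boundingRect(m)); x,y,w,h=cv2.boundingRect(m)
print('bar',onz('wrist',x,y+h/2,.158,c),onz('wrist',x+w,y+h/2,.158,c))
```

```text
[ 299  184   42   43 1352] [319.12056213 205.01775148]
((319.13885498046875, 205.05299377441406), (40.068450927734375, 41.237335205078125), 3.822781801223755)
[ 0.5201845  -0.02203789  0.172     ] [ 0.52019457 -0.02206338  0.172     ]
[ 0.50670317 -0.02089225  0.172     ]
[ 0.53482346 -0.02328614  0.172     ]
[ 0.5214474  -0.00770868  0.172     ]
[ 0.51880208 -0.03761609  0.172     ]
corner [0.44922115 0.04690716 0.142     ]
corner [0.74732816 0.02458376 0.142     ]
block [0.49983451 0.00482369 0.152     ]
block [0.54565047 0.00088736 0.152     ]
block [ 0.49489776 -0.05178319  0.152     ]
(317, 316, 13, 19)
bar [ 0.50829492 -0.13202808  0.158     ] [ 0.51934124 -0.13297834  0.158     ]
```

Emit:
{"fn": "apply_moves", "kwargs": {
  "targets": [
    [0.05,2.5,0.3,0,0,0],
    [0,2.0,0,0,0,0],
    [0,0.9,0,0,0,0],
    [0,0,0,0,0,0]
  ]
}}

```text
time_s: 2.0
position: [0.5189, -0.0205, 0.3483]
eef_rot: [0.707, -0.706, 0.026, -0.024]
ft_force: [-0.4, 0.3, 0.0]
opening: -0.0001
```

```bash
python3 -c "
from h import *
show()
p,d=grab_frame('side');cv2.imwrite('pics/sd2.png',cv2.resize(p[110:240,250:450,::-1],None,fx=4,fy=4))
show()
"
```

```text
t 2.0 tcp [ 0.5189 -0.0205  0.3483] xdir -4.06 ydir [-0.004  0.001 -1.   ] q [-0.292 -0.144 -0.25   1.469  0.     1.35 ] F [-0.45  0.34  0.01] M [-0.03  0.02 -0.05] op -0.0001
t 2.05 tcp [ 0.5192 -0.0206  0.3501] xdir -4.06 ydir [-0.002  0.001 -1.   ] q [-0.292 -0.145 -0.247  1.47   0.     1.35 ] F [ 0.36  0.88 -0.69] M [-0.01 -0.03  0.05] op -0.0001
```

View pics/sd2.png

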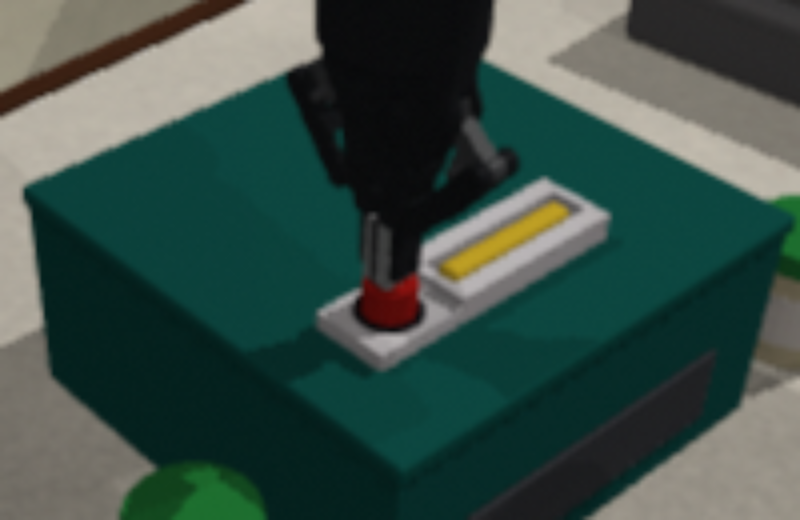

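The fingertips stand just above the button, and the bar is stowed.

Emit:
{"fn": "apply_moves", "kwargs": {
  "targets": [
    [0,0.1,-0.15,0,0,0],
    [0,0.1,0,0,0,0],
    [0,0.1,0,0,0,0],
    [0,0.1,0,0,0,0]
  ]
}}

```text
time_s: 2.38
position: [0.5198, -0.0226, 0.3475]
eef_rot: [-0.707, 0.707, -0.025, 0.026]
ft_force: [0.4, 0.7, -0.8]
opening: -0.0001
```

Emit:
{"fn": "apply_moves", "kwargs": {
  "targets": [
    [0,0.1,0,0,0,0],
    [0,0.1,0,0,0,0],
    [0,0,0,0,0,0]
  ]
}}

```text
time_s: 2.63
position: [0.5197, -0.0225, 0.3449]
eef_rot: [-0.707, 0.707, -0.025, 0.025]
ft_force: [0.4, 0.5, 1.5]
opening: 0.0001
```

```bash
cat > look.py <<'E'
from h import *
import sys
show()
p,d=grab_frame('side')
m=mask(p,"yellow",(340,130,420,200));k,l,s,ce=cv2.connectedComponentsWithStats(m);i=1+np.argmax(s[1:,4]);print(s[i],ce[i].round(1))
cv2.imwrite(sys.argv[1],cv2.resize(p[110:240,250:450,::-1],None,fx=4,fy=4))
show()
E
python3 look.py pics/sd3.png
```

```text
t 2.633 tcp [ 0.5197 -0.0225  0.3449] xdir -4.09 ydir [ 0.001 -0.    -1.   ] q [-0.295 -0.145 -0.257  1.458  0.     1.347] F [0.44 0.55 1.52] M [-0.01 -0.04 -0.07] op 0.0001
[360 160  32  20 179] [375.5 169.7]
t 2.683 tcp [ 0.5196 -0.0226  0.3449] xdir -4.09 ydir [ 0.001 -0.    -1.   ] q [-0.295 -0.145 -0.257  1.458  0.     1.347] F [1.15 0.24 1.85] M [ 0.04 -0.14  0.04] op 0.0002
```

Contact at TCP z ≈ 0.345; the bar is unchanged. I press on in 0.5 mm steps.

Emit:
{"fn": "apply_moves", "kwargs": {
  "targets": [
    [0,0.05,0,0,0,0],
    [0,0.05,0,0,0,0],
    [0,0.05,0,0,0,0],
    [0,0.05,0,0,0,0],
    [0,0.05,0,0,0,0]
  ]
}}

```text
time_s: 3.1
position: [0.5196, -0.0225, 0.3423]
eef_rot: [0.707, -0.707, 0.025, -0.025]
ft_force: [0.8, -0.1, 3.0]
opening: 0.0002
```

```bash
python3 look.py pics/sd4.png
```

```text
t 3.1 tcp [ 0.5196 -0.0225  0.3423] xdir -4.09 ydir [ 0.001  0.    -1.   ] q [-0.295 -0.144 -0.261  1.454  0.     1.347] F [ 0.77 -0.14  3.01] M [-0.01 -0.18  0.06] op 0.0002
[360 160  32  20 179] [375.5 169.7]
t 3.15 tcp [ 0.5196 -0.0226  0.3422] xdir -4.09 ydir [ 0. -0. -1.] q [-0.295 -0.144 -0.261  1.453  0.     1.347] F [1.46 0.47 2.31] M [ 0.03 -0.27  0.07] op 0.0002
```

Emit:
{"fn": "apply_moves", "kwargs": {
  "targets": [
    [0,0.05,0,0,0,0],
    [0,0.04,0,0,0,0]
  ]
}}

```text
time_s: 3.32
position: [0.5196, -0.0226, 0.3414]
eef_rot: [0.707, -0.707, 0.025, -0.025]
ft_force: [1.5, -0.3, 3.2]
opening: -0.0002
```

```bash
python3 look.py pics/sd5.png
```

```text
t 3.317 tcp [ 0.5196 -0.0226  0.3414] xdir -4.09 ydir [ 0. -0. -1.] q [-0.295 -0.144 -0.263  1.452  0.     1.347] F [ 1.51 -0.28  3.21] M [ 0.03 -0.29 -0.05] op -0.0002
[360 160  32  20 180] [375.5 169.7]
t 3.367 tcp [ 0.5196 -0.0226  0.3413] xdir -4.09 ydir [ 0.  0. -1.] q [-0.295 -0.144 -0.263  1.452  0.     1.347] F [1.3  0.04 2.29] M [-0.01 -0.4  -0.03] op 0.0002
```

Emit:
{"fn": "apply_moves", "kwargs": {
  "targets": [
    [0,0.05,0,0,0,0],
    [0,0.02,0,0,0,0]
  ]
}}

```text
time_s: 3.53
position: [0.5196, -0.0226, 0.3406]
eef_rot: [0.707, -0.707, 0.025, -0.025]
ft_force: [-0.2, 0.4, 0.4]
opening: -0.0004
```

```bash
python3 look.py pics/sd6.png
```

```text
t 3.533 tcp [ 0.5196 -0.0226  0.3406] xdir -4.09 ydir [ 0.  0. -1.] q [-0.295 -0.144 -0.264  1.451  0.     1.347] F [-0.23  0.42  0.4 ] M [ 0.06 -0.07 -0.02] op -0.0004
[360 159  33  21 227] [375.6 168.9]
t 3.583 tcp [ 0.5195 -0.0225  0.3404] xdir -4.09 ydir [-0.  0. -1.] q [-0.295 -0.144 -0.264  1.451  0.     1.347] F [ 1.03 -0.16  1.9 ] M [ 0.01 -0.43  0.02] op -0.0002
```

The yellow area grew, so the handle may be starting to rise. I'll wait one row and look.

Emit:
{"fn": "apply_moves", "kwargs": {
  "targets": [
    [0,0,0,0,0,0],
    [0,0,0,0,0,0]
  ]
}}

```text
time_s: 3.75
position: [0.5195, -0.0225, 0.3406]
eef_rot: [0.707, -0.707, 0.025, -0.025]
ft_force: [0.8, -0.5, 2.9]
opening: -0.0002
```

```bash
python3 look.py pics/sd7.png
```

```text
t 3.75 tcp [ 0.5195 -0.0225  0.3406] xdir -4.09 ydir [-0.  0. -1.] q [-0.295 -0.144 -0.264  1.451  0.     1.347] F [ 0.79 -0.5   2.94] M [ 0.03 -0.23 -0.04] op -0.0002
[361 153  32  22 276] [376.3 163.2]
t 3.8 tcp [ 0.5195 -0.0225  0.3406] xdir -4.09 ydir [ 0.  0. -1.] q [-0.295 -0.144 -0.264  1.451  0.     1.347] F [1.21 0.2  3.53] M [ 0.   -0.2   0.03] op 0.0001
```

View pics/sd7.png

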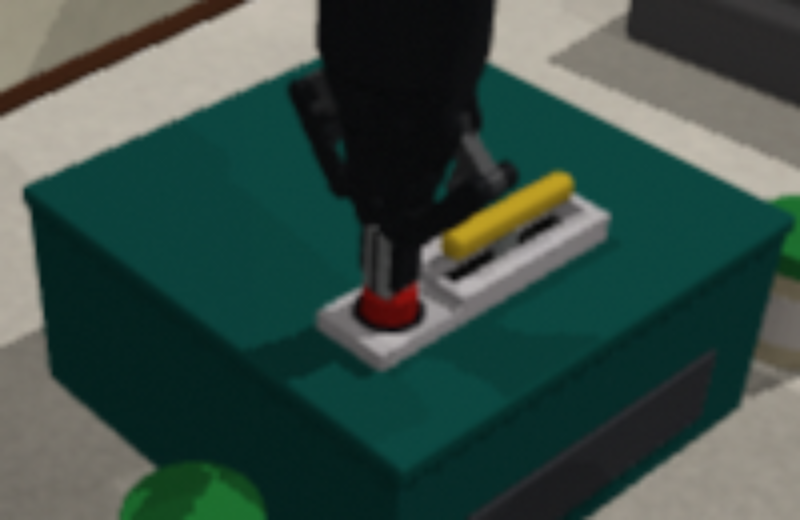

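The handle has popped fully up (bar clear of the surround). Next I lift off, go over the latch and look.

Emit:
{"fn": "apply_moves", "kwargs": {
  "targets": [
    [0,-2.0,0,0,0,0],
    [0,-4.0,0,0,0,0],
    [0,-2.0,-2.0,0,0,0],
    [0,0,-3.3,0,0,0],
    [0,0,-3.2,0,0,0]
  ],
  "gripper": 100
}}

```text
time_s: 4.22
position: [0.5135, -0.1078, 0.422]
eef_rot: [-0.706, 0.707, -0.024, 0.025]
ft_force: [-0.1, -0.2, -0.6]
opening: 0.0515
```

Emit:
{"fn": "apply_moves", "kwargs": {
  "targets": [
    [0,0,0,0,0,0],
    [0,0,0,0,0,0],
    [0,0,0,0,0,0]
  ]
}}

```text
time_s: 4.47
position: [0.5133, -0.1072, 0.4201]
eef_rot: [0.707, -0.706, 0.026, -0.025]
ft_force: [-0.4, 0.4, 0.8]
opening: 0.0519
```

Run:
```python
from h import *
show()
c=calibration('wrist');p,d=grab_frame('wrist');cv2.imwrite('pics/w8.png',p[:,:,::-1])
np.savez('pics/w8.npz',p=p,**c)
m=mask(p,'yellow',(250,150,420,390));cn=max(cv2.findContours(m,0,2)[0],key=cv2.contourArea)
b=cv2.boxPoints(cv2.minAreaRect(cn));print(b.round(0).tolist());print([onz('wrist',*q,.178,c).round(4).tolist() for q in b])
ps,_=grab_frame('scene');pd,_=grab_frame('side')
cv2.imwrite('pics/s8.png',cv2.resize(ps[130:270,150:350,::-1],None,fx=4,fy=4))
r=[]
for n,q,roi in(("scene",ps,(200,150,290,220)),("side",pd,(340,130,420,200))):
    m=mask(q,'yellow',roi);k,l,s,ce=cv2.connectedComponentsWithStats(m);i=1+np.argmax(s[1:,4]);print(n,s[i],ce[i],onz(n,*ce[i],.174));r.append(ray(n,*ce[i]))
print(tri(*r))
```

```text
t 4.467 tcp [ 0.5133 -0.1072  0.4201] xdir -4.12 ydir [-0.001  0.001 -1.   ] q [-0.456 -0.122 -0.099  1.595  0.     1.187] F [-0.35  0.42  0.8 ] M [-0.01 -0.02  0.  ] op 0.0519
[[313.0, 153.0], [334.0, 153.0], [334.0, 269.0], [313.0, 269.0]]
[[0.5096, -0.0635, 0.178], [0.5238, -0.0646, 0.178], [0.5184, -0.1516, 0.178], [0.5025, -0.1504, 0.178]]
scene [226 173  40  24 231] [245.15151515 183.99134199] [ 0.51331303 -0.11078036  0.174     ]
side [361 153  32  22 276] [376.21376812 163.27536232] [ 0.51011529 -0.10345526  0.174     ]
(array([ 0.51221936, -0.1090888 ,  0.17077715]), np.float64(0.0031000139251446037))
```

View pics/w8.png

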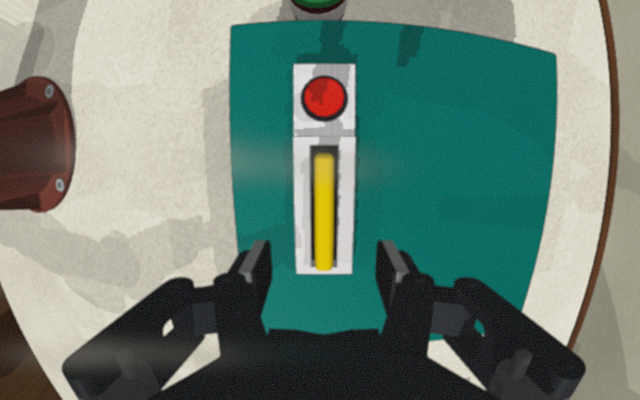

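View pics/s8.png

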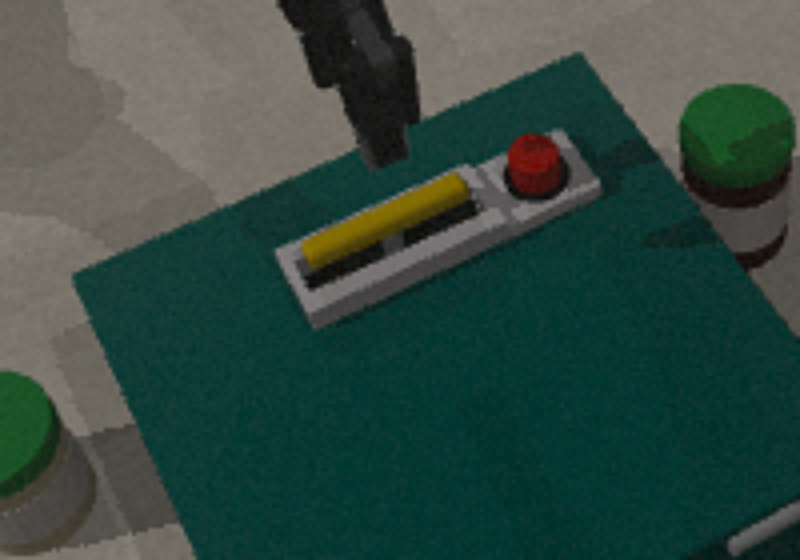

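The wrist view shows the bar at (313–334, 153–269); its centre computes to (0.5136, −0.1075), directly below the TCP. I go down 81 mm and grip.

Emit:
{"fn": "apply_moves", "kwargs": {
  "targets": [
    [0,3.0,0,0,0,0],
    [0,3.0,0,0,0,0],
    [0,1.5,0,0,0,0],
    [0,0.6,0,0,0,0],
    [0,0,0,0,0,0]
  ]
}}

```text
time_s: 5.03
position: [0.5131, -0.1064, 0.3382]
eef_rot: [0.707, -0.706, 0.026, -0.024]
ft_force: [0.0, -0.4, 0.1]
opening: 0.0521
```

Emit:
{"fn": "apply_moves", "kwargs": {
  "targets": [
    [0,0,0,0,0,0],
    [0,0,0,0,0,0],
    [0,0,0,0,0,0],
    [0,0,0,0,0,0]
  ],
  "gripper": 255,
  "force": 20
}}

```text
time_s: 5.37
position: [0.5134, -0.1074, 0.3407]
eef_rot: [-0.706, 0.707, -0.025, 0.025]
ft_force: [-6.2, 1.3, 2.8]
opening: 0.013
```

```bash
python3 look.py pics/sd9.png
```

```text
t 5.367 tcp [ 0.5134 -0.1074  0.3407] xdir -4.09 ydir [ 0.    -0.001 -1.   ] q [-4.560e-01 -1.300e-01 -2.510e-01  1.449e+00 -1.000e-03  1.187e+00] F [-6.22  1.28  2.76] M [ 0.21  1.05 -0.03] op 0.013
[361 160  16  15 132] [368.5 167.7]
t 5.417 tcp [ 0.5134 -0.1074  0.3406] xdir -4.1 ydir [ 0.    -0.001 -1.   ] q [-0.456 -0.13  -0.251  1.449 -0.     1.187] F [-3.82 -0.72  2.76] M [-0.03  0.79  0.  ] op 0.0132
```

View pics/sd9.png

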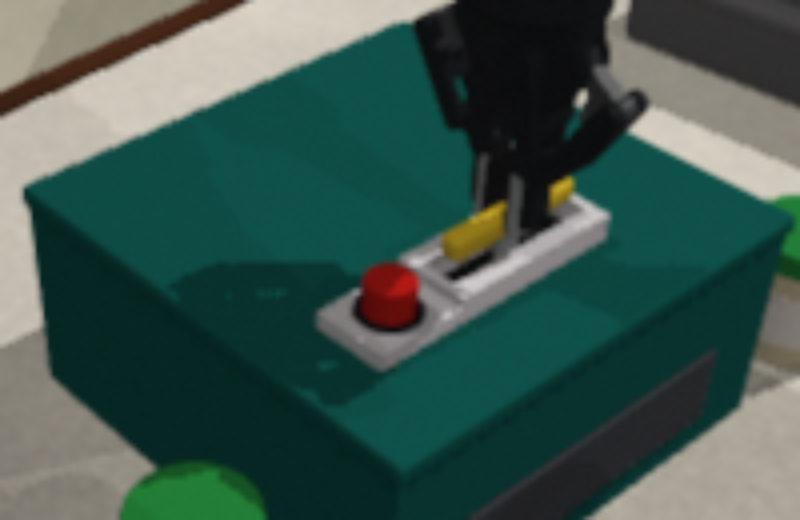

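Bar gripped (13 mm opening), still up. I turn anticlockwise, which is negative about tool y.

Emit:
{"fn": "apply_moves", "kwargs": {
  "targets": [
    [-0.05,-0.05,0,0,-4,0],
    [0,0,0,0,-4,0],
    [0,0,0,0,-4,0],
    [0,0,0,0,-4,0],
    [0,0,0,0,-4,0]
  ]
}}

```text
time_s: 5.83
position: [0.513, -0.1074, 0.3409]
eef_rot: [-0.7, 0.7, 0.099, -0.099]
ft_force: [-3.6, 0.2, 2.2]
opening: 0.0131
```

```bash
python3 look.py pics/sd10.png
```

```text
t 5.833 tcp [ 0.513  -0.1074  0.3409] xdir 16.08 ydir [ 0.001 -0.    -1.   ] q [-0.456 -0.132 -0.252  1.45  -0.     0.834] F [-3.64  0.22  2.16] M [ 0.09  0.64 -0.27] op 0.0131
[366 156  14  21 130] [372.6 167.9]
t 5.883 tcp [ 0.513  -0.1074  0.3409] xdir 16.36 ydir [ 0. -0. -1.] q [-0.456 -0.132 -0.252  1.45  -0.     0.829] F [-4.63  0.57  2.19] M [ 0.01  0.63 -0.21] op 0.0129
```

View pics/sd10.png

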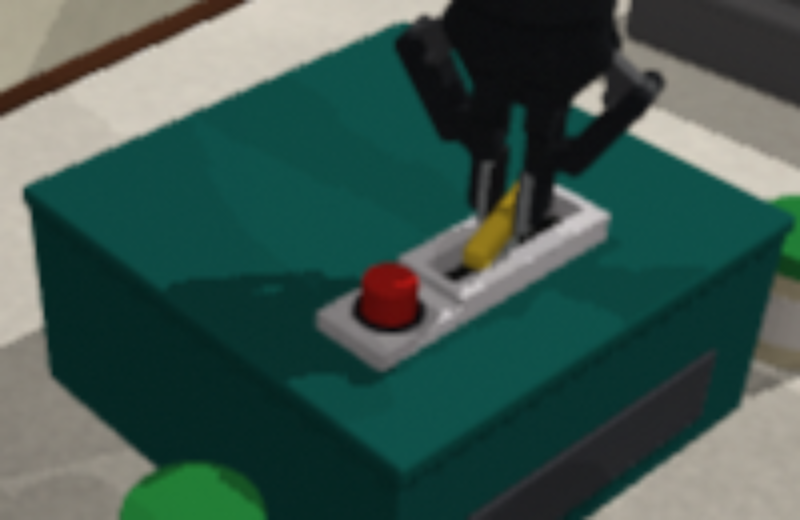

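The bar follows the gripper (~20°).

Emit:
{"fn": "apply_moves", "kwargs": {
  "targets": [
    [0,0,0,0,-4,0],
    [0,0,0,0,-4,0],
    [0,0,0,0,-4,0],
    [0,0,0,0,-4,0],
    [0,0,0,0,-4,0]
  ]
}}

```text
time_s: 6.3
position: [0.5129, -0.1075, 0.3407]
eef_rot: [-0.672, 0.673, 0.218, -0.218]
ft_force: [-4.3, -1.1, 2.7]
opening: 0.0131
```

```bash
python3 look.py pics/sd11.png
```

```text
t 6.3 tcp [ 0.5129 -0.1075  0.3407] xdir 35.97 ydir [-0.    -0.001 -1.   ] q [-4.56e-01 -1.32e-01 -2.53e-01  1.45e+00 -1.00e-03  4.87e-01] F [-4.27 -1.11  2.67] M [-0.07  0.92 -0.21] op 0.0131
[373 150   9  29 179] [376.9 163.8]
t 6.35 tcp [ 0.5129 -0.1074  0.3407] xdir 36.26 ydir [-0.    -0.001 -1.   ] q [-4.56e-01 -1.32e-01 -2.53e-01  1.45e+00 -1.00e-03  4.82e-01] F [-4.44 -0.22  2.4 ] M [-0.18  0.9  -0.17] op 0.0131
```

View pics/sd11.png

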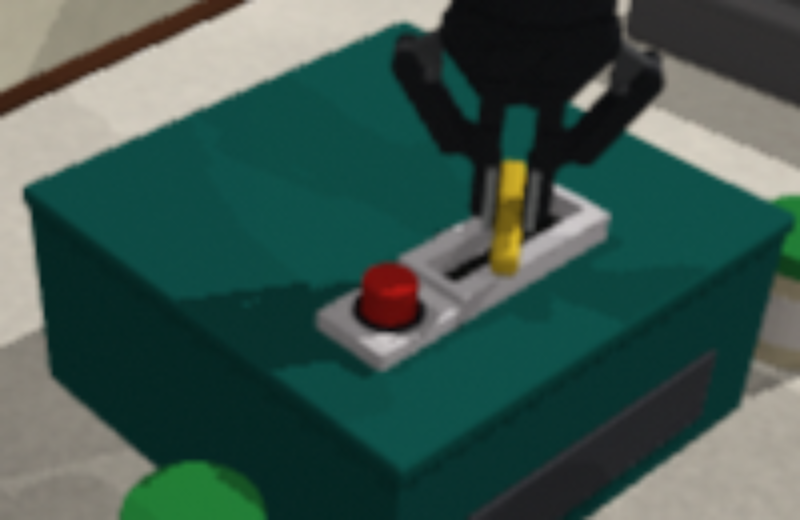

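Emit:
{"fn": "apply_moves", "kwargs": {
  "targets": [
    [0,0,0,0,-3,0],
    [0,0,0,0,-3,0]
  ]
}}

```text
time_s: 6.52
position: [0.5129, -0.1075, 0.3406]
eef_rot: [-0.66, 0.661, 0.252, -0.253]
ft_force: [-4.0, -0.6, 2.3]
opening: 0.0134
```

Emit:
{"fn": "apply_moves", "kwargs": {
  "targets": [
    [0,0,0,0,-2.5,0]
  ]
}}

```text
time_s: 6.6
position: [0.5128, -0.1075, 0.3405]
eef_rot: [-0.655, 0.655, 0.267, -0.267]
ft_force: [-4.6, -1.9, 2.4]
opening: 0.0129
```

Emit:
{"fn": "apply_moves", "kwargs": {
  "targets": [
    [0,0,0,0,-2.5,0]
  ]
}}

```text
time_s: 6.68
position: [0.513, -0.1076, 0.3407]
eef_rot: [-0.649, 0.649, 0.281, -0.281]
ft_force: [3.5, -2.5, 1.4]
opening: 0.0132
```

Fx flipped sign, which could be the lid coming free. I check.

```bash
python3 look.py pics/sd12.png
```

```text
t 6.683 tcp [ 0.513  -0.1076  0.3407] xdir 46.83 ydir [ 0.    -0.001 -1.   ] q [-4.560e-01 -1.320e-01 -2.530e-01  1.449e+00 -1.000e-03  2.970e-01] F [ 3.45 -2.52  1.44] M [-0.42 -0.75 -0.05] op 0.0132
[375 150   9  28 144] [378.  166.2]
t 6.733 tcp [ 0.5133 -0.1076  0.3411] xdir 47.02 ydir [ 0.002 -0.001 -1.   ] q [-0.456 -0.132 -0.252  1.449 -0.     0.294] F [-5.34 -1.28  6.73] M [-0.15  1.06  0.03] op 0.0132
```

View pics/sd12.png

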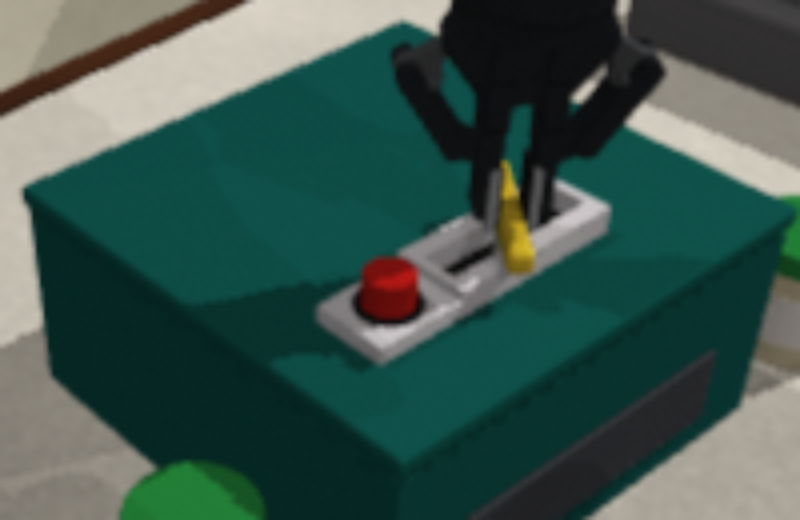

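The lid's front edge has just lifted, so it is unlatched at about 0.89 rad. I open the fingers while rising.

Emit:
{"fn": "apply_moves", "kwargs": {
  "targets": [
    [0,-0.8,0,0,0,0],
    [0,-2.0,0,0,0,0],
    [0,-4.0,0,0,0,0],
    [0,-4.0,0,0,0,0],
    [0,-4.0,0,0,0,0]
  ],
  "gripper": 80
}}

```text
time_s: 7.15
position: [0.5127, -0.107, 0.4903]
eef_rot: [-0.649, 0.649, 0.281, -0.28]
ft_force: [0.9, -0.7, 0.5]
opening: 0.0588
```

Emit:
{"fn": "apply_moves", "kwargs": {
  "targets": [
    [0,0,0,0,0,0],
    [0,0,0,0,0,0],
    [0,0,0,0,0,0],
    [0,0,0,0,0,0],
    [0,0,0,0,0,0]
  ]
}}

```text
time_s: 7.57
position: [0.5129, -0.1072, 0.4867]
eef_rot: [0.649, -0.648, -0.281, 0.282]
ft_force: [-0.8, 0.4, 0.1]
opening: 0.0584
```

Run:
```python
from h import *
show()
a,_=grab_frame('side');b,_=grab_frame('scene')
cv2.imwrite('pics/sd13.png',cv2.resize(a[70:270,250:480,::-1],None,fx=3,fy=3))
cv2.imwrite('pics/s13.png',cv2.resize(b[110:310,110:370,::-1],None,fx=3,fy=3))
```

```text
t 7.567 tcp [ 0.5129 -0.1072  0.4867] xdir 46.87 ydir [-0.002  0.001 -1.   ] q [-0.456 -0.09   0.053  1.716  0.     0.297] F [-0.82  0.38  0.11] M [ 0.01 -0.    0.01] op 0.0584
```

View pics/sd13.png

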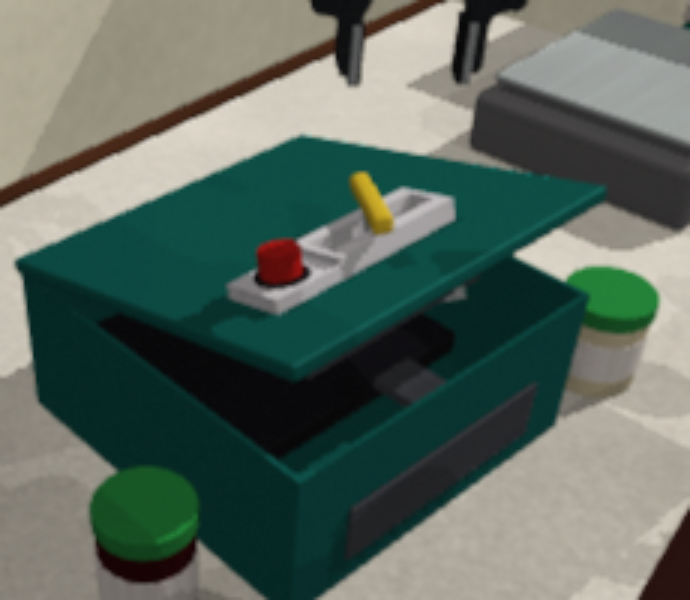

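View pics/s13.png

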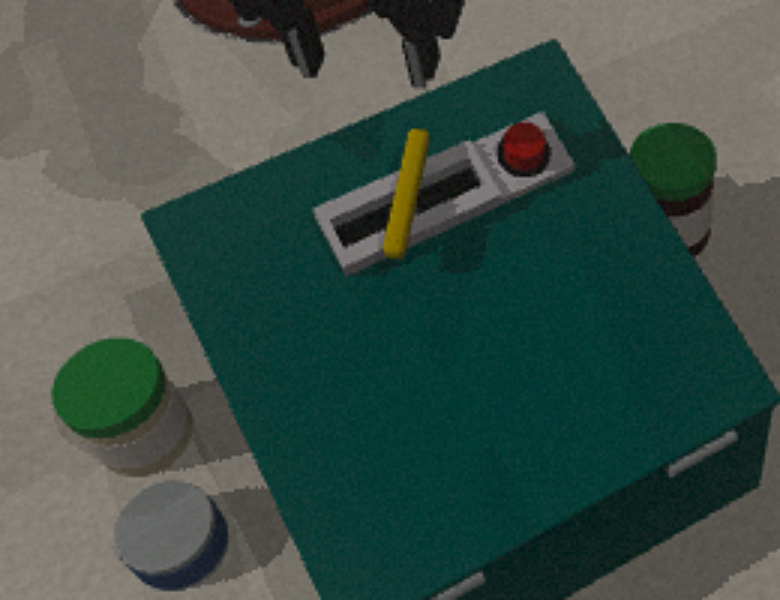

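Both views show the lid well ajar, the handle up and turned about 50°, the gripper clear and the groceries in place. I check that the lid is still, then hand in.

Run:
```python
from h import *
L=[]
for k in range(4):
    a,_=grab_frame('side');m=mask(a,'yellow',(340,110,420,200));q=cv2.moments(m);L.append((round(q['m10']/q['m00'],2),round(q['m01']/q['m00'],2)))
print(L)
b,_=grab_frame('scene');b0=np.load('pics/scene0p.npy')
for p in(b0,b):
    k,l,s,ce=cv2.connectedComponentsWithStats(mask(p,'green',(100,130,400,280)));print([ce[i].round(1).tolist() for i in range(1,k) if s[i,4]>50])
show()
print(close_job())
```

```text
[(373.39, 137.05), (373.43, 137.1), (373.39, 137.05), (373.39, 137.05)]
[[334.6, 161.4], [144.7, 237.6]]
[[332.6, 162.6], [144.8, 237.5]]
t 7.917 tcp [ 0.5129 -0.1073  0.4879] xdir 46.9 ydir [-0.  0. -1.] q [-0.456 -0.09   0.055  1.716  0.     0.296] F [-0.52 -0.96 -0.32] M [ 0.   -0.04 -0.06] op 0.0587
the job is handed in; nothing more can be done
None
```

The strongbox is open and the job was handed in at about 7.9 s; `close_job` reports no verdict.

- **Button:** I pressed it with closed fingertips in steps of 1 mm or less. The handle popped up at about 4.5 mm depth, and the highest wrist force I read was about 3.5 N.
- **Handle:** I gripped the raised bar and turned it anticlockwise. The lid came free at about 0.89 rad, with about 7 N measured at the wrist. I then opened the fingers while rising straight up.

Last checks:
- **Lid and handle:** Both cameras show the lid ajar, with the handle up and turned about 50°. The lid did not move measurably over four pictures (bar centre within 0.05 px). I judged the lid angle and handle height by eye and did not measure them.
- **Gripper:** It hangs clear of everything, and the wrist force is back at noise level.
- **Groceries:** The tub's cap is where it was, within 0.1 px. The jar's cap reads about 2 px off, most likely because the raised lid now hides part of it, though I did not confirm that. The can looks in place, but I did not measure it.

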